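# Eject a charged battery and stop it with the other finger

### The job

On the potting bench, let the battery pack out of the charger whose light bar is green: press that charger's yellow eject key down with one fingertip and, with the other finger, stop the pack on the sloping apron as it springs out, before it slides off. Finish while holding it like that, the key still down and the pack resting against your finger, ready for me to take; do not lift the pack, leave the charger with the amber light alone and disturb nothing else on the bench.

Things in the scene. Friction and masses are not known exactly. Their poses are not given: they have to be found in the camera images.
- charger_green: Charger whose light bar, along the top of its rear hood, glows green (its pack is charged). Grey, 175 x 98 x 116 mm high, fixed, upright. Origin on the bench under its middle; x level from its low front (where the pack comes out) to its high rear, y level to the left, z up. Console beside the apron 38 mm high, rising from x = -10 mm rearwards; ahead of that no part of the charger is higher than its key
- key_green_top (a point): centre of the flat level top of the green-lamp charger's yellow eject key: 30 mm along the charger's x, 26 mm along its y; at x = -47, y = +45 mm in the charger's frame, 50 mm above the bench when up. It moves straight down
- key_green (a joint): travel of that key in m: 0 up, 0.010 fully down. Return spring 2 N (up) to 4 N (down), plus about 1 N of friction. It carries the yellow latch nose in front of the pack; 5 to 6 mm down the pack is free and a spring plate throws it out at once (5 N, fading to 2.5 N over 28 mm; then the slope keeps it sliding). Let go, the key rises and the latch nose lifts the pack from below
- apron_green (a point): point on the floor of the green-lamp charger's empty apron beside its key, midway across (x = -47, y = 0 mm in the charger's frame, 27 mm above the bench). Bay and apron are one smooth chute 49 mm wide, open above, falling 20 degrees to the front; side lips only 6 mm high. The floor is 42 mm above the bench at the seated pack's lower front edge (x = -7 mm), 15 mm at the apron's end (x = -82 mm)
- pack_green_nose (a point): centre of the front face of the pack in the green-lamp charger, 12 mm above the chute's floor. The face is square to the chute, so it leans forward: seated, its upper edge is at x = -15 mm in the charger's frame, 65 mm above the bench, 8 mm ahead of its lower edge. The pack comes out along the chute
- pack_green: that battery pack: slippery black box with a green band, 70 mm (along the chute) x 46 x 24 mm thick, 0.15 to 0.23 kg, top bare, between cheeks 16 mm high; origin at the middle of its underside, x up the chute, z off the chute's floor
- bay_green (a point): fixed point where the nose point of the seated pack is. x points out of the bay, down along the chute, z at right angles off the chute's floor. The nose point's distance along this x is how far the pack has come out; the apron ends at 80 mm
- charger_amber: The other, equal charger, whose light bar, along the top of its rear hood, glows amber (still charging). Grey, 175 x 98 x 116 mm high, fixed, upright. Origin on the bench under its middle; x level from its low front (where the pack comes out) to its high rear, y level to the left, z up. To be left alone
- key_amber (a joint): travel of the amber-lamp charger's eject key in m, 0 = up; to be left alone
- pack_amber_nose (a point): centre of the front face of the same kind of pack, seated in the amber-lamp charger; to be left where it is
- nursery_pot: empty black pot, 109 mm across the rim, 95 mm high; bystander, origin under its centre
- clay_pot: empty terracotta pot, 92 mm across, 82 mm high; bystander, origin under its centre
- spray_bottle: white spray bottle with blue head, 72 mm across, 219 mm high; bystander, origin under its centre
- trowel: hand trowel lying along its x axis, 280 mm long, wooden grip to -x, 26 mm high; bystander
- pruners: closed pruning shears with red handles lying along their x axis, 215 mm long, handles to -x, 21 mm high; bystander
- terminal: handheld stock terminal lying on its back, 165 x 74 x 24 mm; bystander, origin under its centre
- spare_pack: a spare battery pack lying loose on the bench, 70 x 46 x 24 mm; bystander, origin under its centre
- label_cup: blue cup, 74 mm across, 85 mm high, with white and yellow plant labels standing in it to 135 mm; bystander, origin under its centre
Not all that is in view belongs to the job. Leave any purple or white look-alike of the pack_green alone.

How it is judged:
By the outcome, as a careful person would: the job done as asked, in the order asked, and still so for the second after the job is handed in, while the arm keeps its last pose, push and grip.
It also fails if it takes over 29 s, if anything falls off the work surface, if the arm or the gripper's body presses on something with over 40 N, if the wrist force passes 120 N, or if a joint passes its speed limit or range.

### The arm

A 6-joint arm with a two-finger parallel gripper is mounted at the origin on the work surface. World frame = base frame: x ahead of the robot, y to its left, z up, the work surface at z = 0. Lengths are in m, angles in rad, forces in N, time in s.
With the tool pointing down it reaches from about 0.375 to 0.9 m from the base axis. Payload 3.1 kg.
Tool frame: the origin (TCP) lies at the very end of the fingers, on their centre line; the grasp point (between the pads) lies 19 mm behind it (grip_point_offset is the distance from the TCP to the grasp point, in m); z points along the fingers, y is the line along which they close (so a half turn about z gives the same grasp; the last joint's range is limited). The gripper opens to 85 mm and grips with 20 to 120 N. Pads are 22 mm wide; open, the fingers measure 114 mm over their backs; the gripper's body (76 mm by 85 mm) begins 54 mm behind the grasp point. The pads swing forward as they close: fully open they stand 13 mm farther back than shut.
Start: joints at [1.147, 0.527, 1.433, -0, 1.181, -0.178], TCP at [0.151, 0.606, 0.194] pointing down, gripper open.
Joint ranges: [-3.08, 3.08], [-0.75, 2.2], [0.22, 2.44], [-1.43, 4.57], [0, 2.65], [-2.85, 2.85]. Speed limits (rad/s): [2.79, 2.79, 3.14, 3.14, 3.14, 3.14].

### API

Orientations are given as a rotation vector (axis times angle).
In Python, from station import state, get_image, sign_off, grip_point_offset gives the robot as it stands.
- The arm moves only by the tool drive_tool, never from a script. Its argument "targets" is a list of rows, each a list of 3 entries, a list of its own where there are three numbers: the shift along the tool's x, y, z in cm, then the turn about the tool's z in rad, then the gripper's target within -1 to 1 (shut at 1, half-way at 0, fully open at -1). A call has 1 to 5 rows; each row is the pose to reach, as a shift and turn from the pose commanded when the call began, along the tool's axes at that moment; what a row does not reach only later rows make up. A row lasts 1/10 s, in which the tool goes at most 50 mm and 8.59 degrees, less where a joint would pass 70% of its speed; a pose out of reach is approached as far as the arm can. A call with a gripper value outside its range is refused whole. The fingers move at their own pace and stop on an object; "squeeze" is the grip in N (left out, the last holds). Time passes only in rows, so rows that repeat a pose let the fingers close. It gives the time, the measured TCP pose, the force, the opening and the grip force at its end, in the units of the state.
- state(): the state, without advancing time (a new reading comes with each control period).
- get_image(name): name is "side" or "top"; returns a dict with "img" (400x640x3 uint8, red, green, blue), "intrinsics" (3x3 intrinsics, pixels), "rvec" (rotation vector, rad) and "tvec" (3), from world to camera coordinates, as OpenCV has them. Camera axes: x right, y down, z forward; pixel columns grow to the right and rows downward; lengths in m; the calibration is good to about 2 mm. A picture is of the moment at which its call begins. There is no depth.
- sign_off(): hands the job in; it is judged then, once.
The state is a dict: "t": time; "joint_positions": joint angles; "joint_velocities": joint speeds; "joint_torque": joint torques, N m; "tool_pos": TCP position; "ee_rot": TCP orientation; "force": force on the tool from outside, world axes, zero at the start; "wrist_torque": the same for the moment, N m; "width": finger opening in m; "grip_force": force on a finger pad.
Only numpy, scipy, OpenCV 4.12 (cv2) and the standard library are available. Lean on these libraries where they do the work, as an engineer would, in place of code of your own. Each camera call takes 0.05 s, during which the arm holds its last target. There are 200 camera calls.

## Working session

There is one attempt and no reset: what is moved stays moved. The work goes in short steps, Python scripts to look and compute and a tool call to move; the robot and the scene stay as the last step left them, time stands still between calls to the robot, and variables do not carry over. Pictures are saved under pics/ and viewed, at most 10 in all, crops included, and the job is handed in when it is done.

Besides the shell and the picture viewer there is one more tool, called after "Emit:" in YAML: its name, and indented under it one key for each argument. drive_tool: Moves the arm, as the interface text tells. Its arguments: {"type":"object","properties":{"targets":{"type":"array","items":{"type":"array"}},"squeeze":{"type":"number"}},"required":["targets"]}

```bash
mkdir -p pics; cat > h.py <<'E'
import numpy as np, cv2
from station import state, get_image, sign_off, grip_point_offset
def snap(n,f=None):
    d=get_image(n)
    if f: cv2.imwrite('pics/'+f,d['img'][:,:,::-1])
    return d
def ray(d,uv):
    R=cv2.Rodrigues(np.array(d['rvec'],float))[0];t=np.array(d['tvec'],float).ravel()
    v=R.T@np.linalg.inv(np.array(d['intrinsics']))@np.array([uv[0],uv[1],1.]);return -R.T@t,v
def onz(d,uv,z):
    c,v=ray(d,uv);return c+v*(z-c[2])/v[2]
def proj(d,P):
    return cv2.projectPoints(np.array(P,float).reshape(-1,3),np.array(d['rvec'],float),np.array(d['tvec'],float),np.array(d['intrinsics']),None)[0].reshape(-1,2)
E
python3 -c "
from h import *
snap('side','s1.png');snap('top','t1.png');print(state(),grip_point_offset)"
```

```text
{'t': 0.1, 'joint_positions': array([ 1.14746839e+00,  5.28372547e-01,  1.43376954e+00,  2.90209749e-05,
        1.18136542e+00, -1.78498194e-01]), 'joint_velocities': array([ 0.00185485, -0.00265832, -0.0048946 , -0.00026456,  0.00090165,
       -0.00177709]), 'joint_torque': array([-4.88558871e-04, -4.43304241e+01, -1.78586161e+01, -2.53620728e-04,
        3.83047824e-03,  1.41144142e-05]), 'tool_pos': array([0.1511643 , 0.60572397, 0.19313339]), 'ee_rot': array([-3.83562495e-01, -3.11749087e+00,  2.85966312e-03]), 'force': array([-0.18739739, -0.22100498, -0.35392022]), 'wrist_torque': array([-0.01008689,  0.00496859,  0.01465841]), 'grip_force': 0.0, 'width': 0.08527240506509523} 0.0187
```

View pics/t1.png

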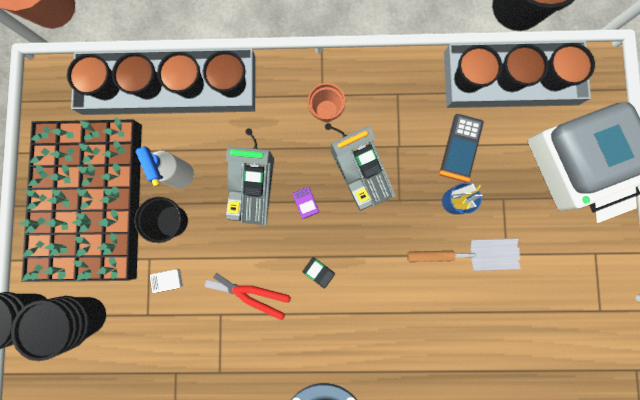

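View pics/s1.png

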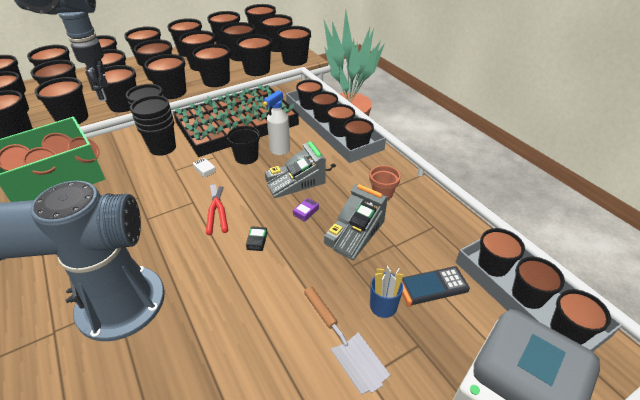

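Top view: the green charger spans about (230–272, 148–222), with its lamp at (247,154) and yellow key at (234,208). The amber charger is at about (363,168). The side view shows the green charger at about (297,172).

```bash
cat > m.py <<'E'
from h import *
from scipy.optimize import least_squares
import sys
ims={n:snap(n) for n in('top','side')}
box={'top':(225,145,275,225),'side':(262,138,328,200)}
obs={}
for n,d in ims.items():
    x0,y0,x1,y1=box[n];hsv=cv2.cvtColor(d['img'],cv2.COLOR_RGB2HSV)
    for c,lo,hi in(('key',(22,150,150),(34,255,255)),('lamp',(50,120,150),(85,255,255))):
        m=cv2.inRange(hsv,lo,hi);q=np.zeros_like(m);q[y0:y1,x0:x1]=m[y0:y1,x0:x1]
        k,l,s,ce=cv2.connectedComponentsWithStats(q)
        for i in range(1,k):
            if s[i,4]>8: print(n,c,s[i],ce[i].round(1)); 
        if k>1:
            i=1+np.argmax(s[1:,4]);obs[n,c]=ce[i]
            r=cv2.minAreaRect(np.argwhere(l==i)[:,::-1].astype(np.float32));print(r)
    cr=d['img'][y0-8:y1+8,x0-8:x1+8,::-1]
    cv2.imwrite(f'pics/{n}_crop.png',cv2.resize(cr,None,fx=6,fy=6,interpolation=cv2.INTER_CUBIC))
for c,z in(('key',.05),('lamp',.114)):
    for n in ims:
        if(n,c) in obs: print(c,n,onz(ims[n],obs[n,c],z).round(4))
    A=[];b=[]
    for n in ims:
        o,v=ray(ims[n],obs[n,c]);v/=np.linalg.norm(v);P=np.eye(3)-np.outer(v,v);A.append(P);b.append(P@o)
    print(c,'tri',np.linalg.lstsq(np.vstack(A),np.hstack(b),rcond=None)[0].round(4))
print('cam',ray(ims['top'],(0,0))[0],ray(ims['side'],(0,0))[0])
E
python3 m.py
python3 -c "
import cv2,numpy as np
a=cv2.imread('pics/top_crop.png');b=cv2.imread('pics/side_crop.png')
print(a.shape,b.shape)
h=max(a.shape[0],b.shape[0]);f=lambda i:cv2.copyMakeBorder(i,0,h-i.shape[0],0,0,0)
i=np.hstack([f(a),f(b)]);s=min(800/i.shape[1],600/i.shape[0]);cv2.imwrite('pics/c1.png',cv2.resize(i,None,fx=s,fy=s));print(s)"
```

```text
top key [229 201  10  12  89] [233.7 206.5]
((233.5, 206.5), (11.0, 9.0), 90.0)
top lamp [230 150  34   8 183] [246.3 153.6]
top lamp [244 171   2  10  13] [244.2 174.7]
top lamp [260 173   2  10  10] [260.9 177.5]
((246.44058227539062, 153.59405517578125), (33.2342414855957, 5.4727044105529785), 5.710593223571777)
((278.3500061035156, 171.0500030517578), (0.9486832022666931, 3.1622774600982666), 71.56504821777344)
side lamp [308 143  13  14  43] [314.7 149.7]
((314.2400207519531, 148.8200225830078), (16.80000114440918, 3.799999713897705), 53.13010025024414)
key top [0.5353 0.2119 0.05  ]
key side [0.5375 0.1981 0.05  ]
key tri [0.5398 0.2128 0.0386]
lamp top [0.6531 0.169  0.114 ]
lamp side [0.6492 0.1606 0.114 ]
lamp tri [0.6549 0.1706 0.1057]
cam [ 0.45041528 -0.01579371  1.05987658] [ 0.11361278 -0.76117254  0.88753322]
(576, 396, 3) (468, 492, 3)
0.9009009009009009
```

View pics/c1.png

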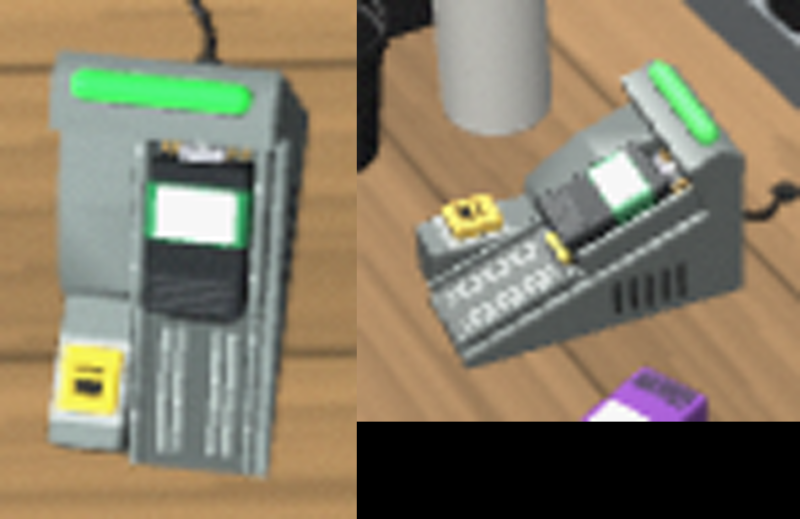

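The zoom shows the green charger with its key at top crop (90,375) and side crop (472,215). The yellow latch is in front of the pack, and the apron points towards the robot. Next I compute the charger frame.

```bash
cat > f.py <<'E'
from h import *
T=snap('top');S=snap('side')
kt=np.array([233.7,206.4]);ks=np.array([254+(472-357)/5.405,130+213/5.405])
for n,p,d in(('t',kt,T),('s',ks,S)): print(n,onz(d,p,.05).round(4))
A=[];b=[]
for d,p in((T,kt),(S,ks)):
    o,v=ray(d,p);v/=np.linalg.norm(v);P=np.eye(3)-np.outer(v,v);A.append(P);b.append(P@o)
print('tri',np.linalg.lstsq(np.vstack(A),np.hstack(b),rcond=None)[0].round(4))
e=lambda x,y:(217+x/5.405,137+y/5.405)
def ang(p,q,z):
    v=(onz(T,e(*p),z)-onz(T,e(*q),z));return np.degrees(np.arctan2(-v[0],v[1])),np.hypot(*v[:2])
print('yaw lamp',ang((72,83),(252,99),.114),'apron',ang((130,462),(267,476),.015))
def chk(a,key):
    R=np.array([[np.cos(a),-np.sin(a)],[np.sin(a),np.cos(a)]]);o=np.array(key)-R@[-.047,.045]
    for nm,p in dict(key=(-.047,.045,.05),frontL=(-.082,.0245,.015),frontR=(-.082,-.0245,.015),packL=(-.015,.023,.065),packR=(-.015,-.023,.065)).items():
        w=np.r_[o+R@p[:2],p[2]];t=proj(T,w)[0];s=proj(S,w)[0]
        print(nm,w.round(4),((t-[217,137])*5.405).round(),((s-[254,130])*5.405+[357,0]).round())
chk(np.radians(-5.5),onz(T,kt,.05)[:2])
E
python3 f.py
```

```text
t [0.5356 0.2118 0.05  ]
s [0.5336 0.211  0.05  ]
tri [0.5351 0.2124 0.0485]
yaw lamp (np.float64(-6.141898100001392), np.float64(0.07828483495430094)) apron (np.float64(-6.586543645489769), np.float64(0.06462613591333115))
key [0.5356 0.2118 0.05  ] [ 90. 375.] [474. 211.]
frontL [0.4988 0.1947 0.015 ] [143. 459.] [436. 294.]
frontR [0.4941 0.1459 0.015 ] [247. 468.] [466. 344.]
packL [0.5654 0.1868 0.065 ] [139. 305.] [538. 197.]
packR [0.5609 0.141  0.065 ] [241. 314.] [569. 243.]
```

Emit:
drive_tool:
  targets:
    - [[-4,-2.7,0],-0.14,0.25]
    - [[-8,-5.4,0],-0.14,0.25]
    - [[-12,-8.1,0],-0.14,0.25]
    - [[-16,-10.8,0],-0.14,0.25]
    - [[-20,-13.5,0],-0.14,0.25]
  squeeze: 40

```text
t: 0.8
tool_pos: [0.3137, 0.4255, 0.1942]
ee_rot: [0.164, 3.137, 0.0]
force: [1.2, 0.7, 0.6]
width: 0.032
grip_force: 0.0
```

Emit:
drive_tool:
  targets:
    - [[-3.3,-3.0,0],0,0.25]
    - [[-6.6,-6.0,0],0,0.25]
    - [[-9.9,-9.0,0],0,0.25]
    - [[-13.2,-12.0,0],0,0.25]
    - [[-16.5,-15.0,0],0,0.25]

```text
t: 1.3
tool_pos: [0.4622, 0.259, 0.1942]
ee_rot: [0.165, 3.137, 0.0]
force: [1.1, 0.3, 0.7]
width: 0.0323
grip_force: 0.0
```

Emit:
drive_tool:
  targets:
    - [[-3.5,-3.2,2],0,0.25]
    - [[-7.0,-6.3,6],0,0.25]
    - [[-7.0,-6.3,9],0,0.25]
    - [[-7.0,-6.3,10],0,0.25]
    - [[-7.0,-6.3,10],0,0.25]

```text
t: 1.8
tool_pos: [0.5222, 0.1903, 0.0925]
ee_rot: [-0.165, -3.132, 0.001]
force: [0.0, 0.6, 0.3]
width: 0.032
grip_force: 0.0
```

```bash
python3 -c "
from h import *
s=state();print(s['tool_pos'],s['ee_rot'],s['force'],s['width'],s['t'])
a=snap('side')['img'];b=snap('top')['img']
f=lambda i:cv2.resize(i[:,:,::-1],(400,450),interpolation=cv2.INTER_CUBIC)
cv2.imwrite('pics/c2.png',np.hstack([f(b[130:240,205:303]),f(a[110:210,250:339])]))"
```

```text
[0.52218462 0.1903404  0.09245182] [-1.65178315e-01 -3.13204440e+00  1.16850738e-03] [0.03235573 0.60165501 0.31196523] 0.03196920390327976 1.8
```

View pics/c2.png

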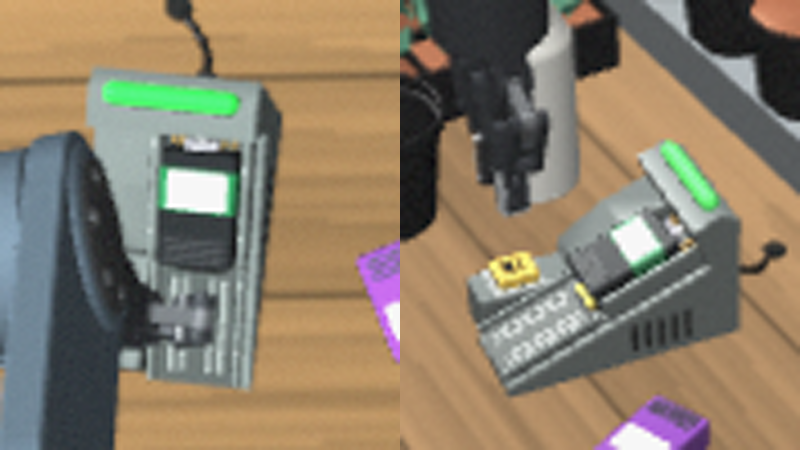

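The stop finger is over the apron and the other is over the key, both clear of the bench items. Now I go down towards contact.

Emit:
drive_tool:
  targets:
    - [[-0.15,0,1.5],0,0.25]
    - [[-0.15,0,3.0],0,0.25]
    - [[-0.15,0,3.5],0,0.25]
    - [[-0.15,0,3.5],0,0.25]
    - [[-0.15,0,3.5],0,0.25]

```text
t: 2.4
tool_pos: [0.5263, 0.191, 0.0603]
ee_rot: [0.163, 3.135, 0.001]
force: [0.1, 0.6, 0.1]
width: 0.0319
grip_force: 0.0
```

```bash
python3 -c "
from h import *
s=state();print(s['tool_pos'],s['force'],s['wrist_torque'],s['width'],s['t'])
a=snap('side')['img'];b=snap('top')['img']
f=lambda i:cv2.resize(i[:,:,::-1],(400,450),interpolation=cv2.INTER_CUBIC)
cv2.imwrite('pics/c3.png',np.hstack([f(b[130:240,205:303]),f(a[130:205,255:322])]))"
```

```text
[0.52630141 0.19104798 0.06032419] [0.09254185 0.57821462 0.05260051] [ 0.0032372  -0.04863652 -0.00741937] 0.03191206406062722 2.4
```

View pics/c3.png

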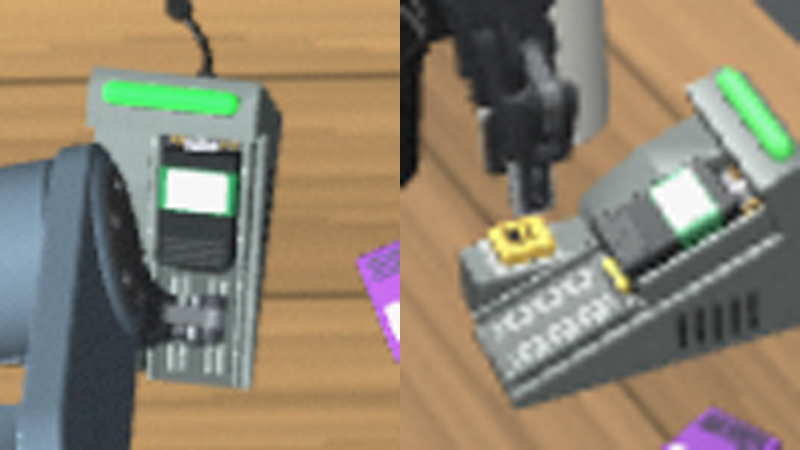

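```bash
python3 -c "
from h import *
T=snap('top');S=snap('side')
p=np.array([.5263,.1910]);x=np.array([.9945,-.1045]);y=np.array([.1045,.9945])
for z in(.060,.066):
  for nm,dy,dx in(('stop_in',-.016,0),('stop_out',-.030,0),('stop_mid_rear',-.023,.011),('stop_mid_front',-.023,-.011),('key_mid',.023,0)):
    w=np.r_[p+dy*y+dx*x,z];t=proj(T,w)[0];s=proj(S,w)[0]
    print(z,nm,((t-[205,130])*4.085).round(),((s-[255,130])*5.98+[400,0]).round())
d=p-np.array([.535,.2117]);print('frame',-47+1e3*d@x,45+1e3*d@y)
"
```

```text
0.06 stop_in [175. 328.] [535. 263.]
0.06 stop_out [198. 330.] [545. 279.]
0.06 stop_mid_rear [189. 311.] [560. 265.]
0.06 stop_mid_front [185. 348.] [520. 277.]
0.06 key_mid [110. 322.] [509. 221.]
0.066 stop_in [173. 328.] [535. 254.]
0.066 stop_out [196. 330.] [544. 270.]
0.066 stop_mid_rear [187. 310.] [560. 256.]
0.066 stop_mid_front [183. 347.] [519. 268.]
0.066 key_mid [108. 322.] [508. 212.]
frame -53.48900000000004 23.5047
```

The visible tip in the side crop (530,212) does not match where I predicted the stop fingertip would be (540,270). I'll take a larger look before pressing.

```bash
python3 -c "
from h import *
a=snap('side')['img']
c=a[90:190,240:340,::-1].astype(float)
c=(255*(c/255)**.55).astype(np.uint8)
cv2.imwrite('pics/c4.png',cv2.resize(c,(600,600),interpolation=cv2.INTER_CUBIC))"
```

```text
(no output)
```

View pics/c4.png

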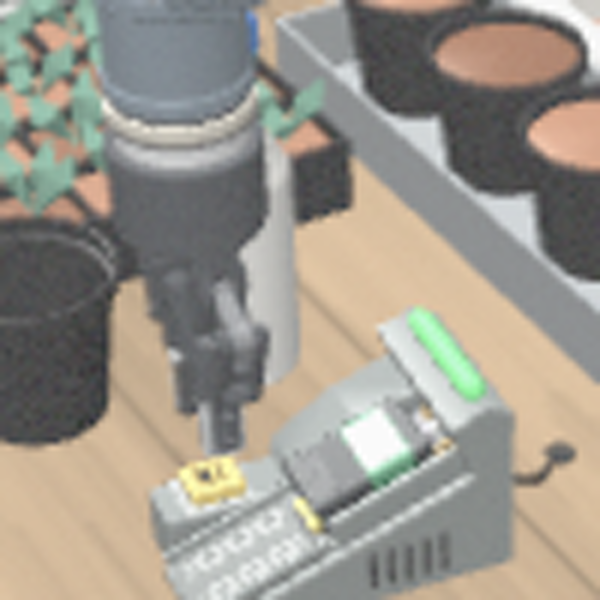

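The side view now shows both fingers. The left one is the key finger, with its tip near (185,400), and the right one is the stop finger, with its tip near (225,450), both still above the key. I'll check the top view before going on.

```bash
python3 -c "
from h import *
d=snap('top');a=d['img']
c=a[150:240,190:280,::-1].astype(float)
c=(255*(c/255)**.5).astype(np.uint8)
cv2.imwrite('pics/c5.png',cv2.resize(c,(600,600),interpolation=cv2.INTER_CUBIC))
S=snap('side');print(state()['tool_pos'],onz(S,(277.5,165),.064),onz(S,(277.5,165),.1))
for q in range(0,2):
  pass
p=np.array([.5263,.1910]);y=np.array([.1045,.9945])
for z in(.05,.064,.1,.13):
  print(z,[((proj(d,np.r_[p+dy*y,z])[0]-[190,150])*6.667).round() for dy in(-.045,-.03,-.016,0,.016)])
"
```

```text
[0.52586971 0.19030357 0.05930308] [0.5425946  0.21100725 0.064     ] [0.52384205 0.1685093  0.1       ]
0.05 [array([469., 411.]), array([428., 408.]), array([391., 404.]), array([347., 400.]), array([304., 397.])]
0.064 [array([463., 409.]), array([422., 405.]), array([383., 402.]), array([340., 398.]), array([296., 394.])]
0.1 [array([446., 402.]), array([403., 398.]), array([364., 394.]), array([318., 390.]), array([273., 386.])]
0.13 [array([431., 395.]), array([387., 391.]), array([346., 388.]), array([299., 383.]), array([253., 379.])]
```

View pics/c5.png

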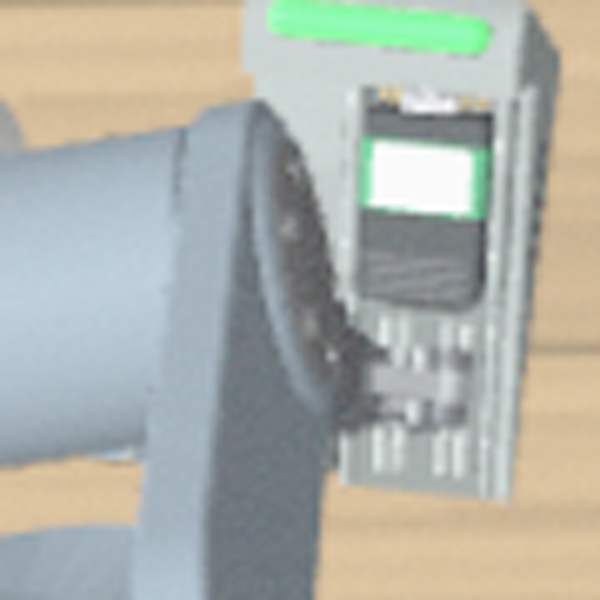

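Top view: the finger linkage is at about (350–470, 385), right over the apron. The x/y position agrees in both views. The tips look higher than the reported TCP, so I go down by force in small steps.

Emit:
drive_tool:
  targets:
    - [[0,0,0.3],0,0.25]
    - [[0,0,0.6],0,0.25]
    - [[0,0,0.6],0,0.25]

```text
t: 3.05
tool_pos: [0.5252, 0.1902, 0.0524]
ee_rot: [-0.165, -3.136, 0.0]
force: [0.2, 0.9, 1.6]
width: 0.0322
grip_force: 0.0
```

Emit:
drive_tool:
  targets:
    - [[0,0,0.2],0,0.25]
    - [[0,0,0.4],0,0.25]
    - [[0,0,0.4],0,0.25]

```text
t: 3.35
tool_pos: [0.5254, 0.1903, 0.0486]
ee_rot: [-0.165, -3.137, 0.0]
force: [0.5, 0.1, 0.4]
width: 0.032
grip_force: 0.0
```

Emit:
drive_tool:
  targets:
    - [[0,0,0.1],0,0.25]
    - [[0,0,0.2],0,0.25]
    - [[0,0,0.2],0,0.25]

```text
t: 3.65
tool_pos: [0.5256, 0.1903, 0.0469]
ee_rot: [-0.164, -3.137, 0.0]
force: [-0.2, 0.0, 0.2]
width: 0.0315
grip_force: 0.0
```

```bash
python3 -c "
from h import *
s=state();print(s['tool_pos'],s['force'],s['wrist_torque'])
a=snap('side')['img']
c=a[140:200,260:320,::-1].astype(float)
c=(255*(c/255)**.55).astype(np.uint8)
cv2.imwrite('pics/c6.png',cv2.resize(c,(600,600),interpolation=cv2.INTER_CUBIC))"
```

```text
[0.52559903 0.19033724 0.04691725] [-0.23892503  0.02613232  0.17820945] [0.06271728 0.00978139 0.02532743]
```

View pics/c6.png

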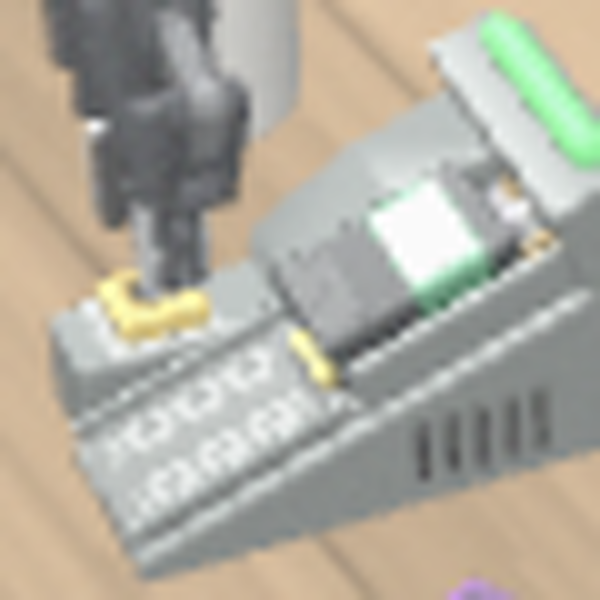

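The fingertip is at (180,295) in this crop and overlaps the key in the picture, but there is no contact force yet. I'll check the apparent tip offset against the start picture.

```bash
python3 -c "
from h import *
S=snap('side')
p=np.array([.1512,.6057]);y=np.array([.242,.970])
for z in(.194,.207,.235): print(z,[proj(S,np.r_[p+k*y,z])[0].round(1) for k in(-.045,0,.045)])
p=np.array([.5256,.1903]);y=np.array([.1045,.9945])
for z in(.047,.06,.087): print(z,[((proj(S,np.r_[p+k*y,z])[0]-[260,140])*10).round() for k in(-.023,0,.023)])
c=cv2.imread('pics/s1.png')[0:120,40:160].astype(float)
a=(255*(c/255)**.5).astype(np.uint8);b=S['img'][120:180,255:315,::-1].astype(float);b=(255*(b/255)**.5).astype(np.uint8)
r=lambda i:cv2.resize(i,(400,400),interpolation=cv2.INTER_CUBIC)
cv2.imwrite('pics/c7.png',np.hstack([r(a),r(b)]))"
```

```text
0.194 [array([108.5, 114.1]), array([109.3, 107. ]), array([110.1, 100.2])]
0.207 [array([107.1, 110.4]), array([108. , 103.4]), array([108.8,  96.6])]
0.235 [array([104. , 102.4]), array([104.9,  95.4]), array([105.9,  88.8])]
0.047 [array([187., 388.]), array([160., 345.]), array([134., 304.])]
0.06 [array([184., 355.]), array([157., 313.]), array([131., 271.])]
0.087 [array([178., 286.]), array([151., 244.]), array([125., 203.])]
```

View pics/c7.png

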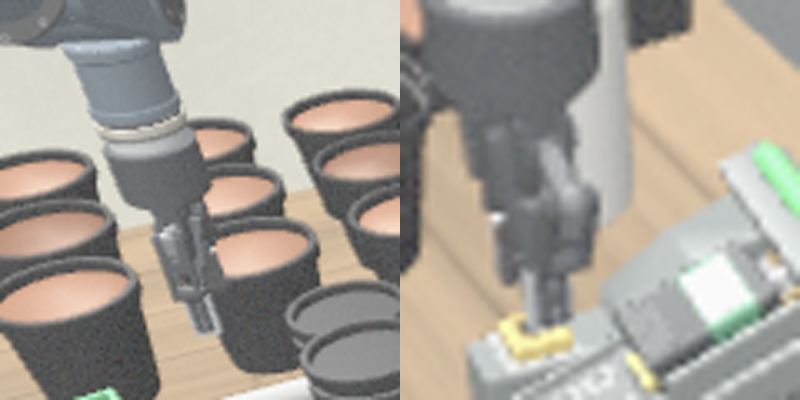

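Both pictures put the rendered tips about 4 cm above the reported TCP. Contact force will settle it, so I continue down in 2 mm steps.

Emit:
drive_tool:
  targets:
    - [[0,0,0.1],0,0.25]
    - [[0,0,0.2],0,0.25]
    - [[0,0,0.2],0,0.25]

```text
t: 4.05
tool_pos: [0.5256, 0.1903, 0.0449]
ee_rot: [-0.165, -3.137, 0.0]
force: [0.7, -0.2, -0.6]
width: 0.0318
grip_force: 0.0
```

Emit:
drive_tool:
  targets:
    - [[0,0,0.1],0,0.25]
    - [[0,0,0.2],0,0.25]
    - [[0,0,0.2],0,0.25]

```text
t: 4.35
tool_pos: [0.5256, 0.1903, 0.0428]
ee_rot: [-0.165, -3.137, 0.0]
force: [-0.9, 0.6, 1.4]
width: 0.0319
grip_force: 0.0
```

Emit:
drive_tool:
  targets:
    - [[0,0,0.0],0,0.25]
    - [[0,0,0.0],0,0.25]

```text
t: 4.55
tool_pos: [0.5257, 0.1903, 0.043]
ee_rot: [-0.165, -3.137, 0.0]
force: [-0.0, 0.9, 0.2]
width: 0.0321
grip_force: 0.0
```

Emit:
drive_tool:
  targets:
    - [[0,0,0.1],0,0.25]
    - [[0,0,0.2],0,0.25]
    - [[0,0,0.2],0,0.25]

```text
t: 4.85
tool_pos: [0.5255, 0.1903, 0.0408]
ee_rot: [-0.165, -3.137, 0.0]
force: [0.3, 0.2, -0.2]
width: 0.0315
grip_force: 0.0
```

```bash
python3 -c "
from h import *
for i in range(6):
  d=snap('side');s=state();print(s['force'].round(2),s['wrist_torque'].round(3),s['tool_pos'].round(4))
h=cv2.cvtColor(d['img'],cv2.COLOR_RGB2HSV);m=cv2.inRange(h,(20,120,120),(36,255,255))[150:190,262:300];print(np.argwhere(m).mean(0)+[150,262],(m>0).sum())
"
```

```text
[ 0.12 -0.07 -0.2 ] [0.054 0.016 0.053] [0.5256 0.1903 0.0409]
[-1.26  0.35 -1.18] [0.006 0.044 0.003] [0.5256 0.1903 0.0409]
[0.02 0.01 0.12] [-0.075 -0.011  0.037] [0.5257 0.1903 0.041 ]
[0.46 0.96 0.1 ] [-0.001 -0.001  0.007] [0.5257 0.1903 0.041 ]
[ 0.09 -0.32  0.43] [-0.009 -0.005 -0.041] [0.5257 0.1903 0.041 ]
[-0.1  -0.56  0.67] [ 0.024  0.002 -0.023] [0.5257 0.1903 0.041 ]
[171.03125 275.625  ] 32
```

There is no contact at TCP z 0.041, so the tips really are higher, at about 0.082 by triangulation. I keep going down with force checks.

Emit:
drive_tool:
  targets:
    - [[0,0,0.3],0,0.25]
    - [[0,0,0.6],0,0.25]
    - [[0,0,0.9],0,0.25]
    - [[0,0,1.2],0,0.25]
    - [[0,0,1.2],0,0.25]

```text
t: 5.65
tool_pos: [0.5253, 0.1902, 0.0284]
ee_rot: [-0.165, -3.136, 0.0]
force: [-0.1, -0.3, -0.0]
width: 0.0322
grip_force: 0.0
```

```bash
python3 -c "
from h import *
s=state();print(s['tool_pos'],s['force'],s['wrist_torque'],s['joint_positions'])
S=snap('side');a=S['img']
p=s['tool_pos'][:2];y=np.array([.1045,.9945])
for z in(.03,.045,.06,.07): print(z,[((proj(S,np.r_[p+k*y,z])[0]-[260,140])*10).round() for k in(-.023,0,.023)])
c=a[140:200,260:320,::-1].astype(float)
c=(255*(c/255)**.55).astype(np.uint8)
cv2.imwrite('pics/c8.png',cv2.resize(c,(600,600),interpolation=cv2.INTER_CUBIC))"
```

```text
[0.52526801 0.19024097 0.02842489] [-0.12789477 -0.30699698 -0.0327044 ] [ 0.01416463 -0.00349311 -0.02014662] [ 1.47463052e-01  6.83328734e-01  1.72701792e+00 -4.11035859e-06
  7.32376992e-01 -1.31847308e+00]
0.03 [array([189., 430.]), array([163., 388.]), array([138., 346.])]
0.045 [array([186., 393.]), array([160., 351.]), array([134., 309.])]
0.06 [array([183., 356.]), array([156., 313.]), array([130., 272.])]
0.07 [array([181., 331.]), array([154., 288.]), array([128., 247.])]
```

View pics/c8.png

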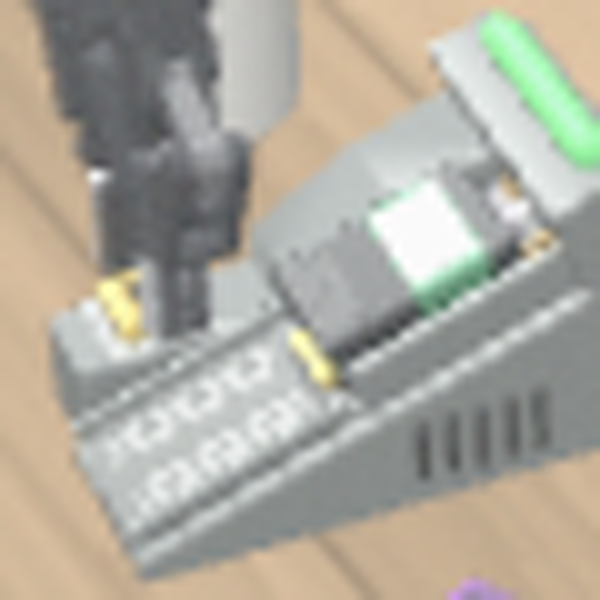

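The stop fingertip is now at (180,338), about z 0.068, in front of the key and over the apron. Contact should come in about 18 mm.

Emit:
drive_tool:
  targets:
    - [[0,0,0.3],0,0.25]
    - [[0,0,0.6],0,0.25]
    - [[0,0,0.9],0,0.25]
    - [[0,0,1.1],0,0.25]
    - [[0,0,1.1],0,0.25]

```text
t: 6.2
tool_pos: [0.5254, 0.1903, 0.0176]
ee_rot: [-0.165, -3.137, 0.0]
force: [0.7, 0.3, 0.1]
width: 0.0321
grip_force: 0.0
```

Emit:
drive_tool:
  targets:
    - [[0,0,0.1],0,0.25]
    - [[0,0,0.2],0,0.25]
    - [[0,0,0.2],0,0.25]

```text
t: 6.5
tool_pos: [0.5256, 0.1903, 0.016]
ee_rot: [-0.165, -3.137, 0.0]
force: [0.4, 0.2, 0.6]
width: 0.0318
grip_force: 0.0
```

Emit:
drive_tool:
  targets:
    - [[0,0,0.1],0,0.25]
    - [[0,0,0.2],0,0.25]
    - [[0,0,0.2],0,0.25]

```text
t: 6.8
tool_pos: [0.5256, 0.1903, 0.0139]
ee_rot: [-0.165, -3.137, 0.0]
force: [0.0, -0.1, 0.1]
width: 0.0318
grip_force: 0.0
```

Emit:
drive_tool:
  targets:
    - [[0,0,0.1],0,0.25]
    - [[0,0,0.2],0,0.25]
    - [[0,0,0.2],0,0.25]

```text
t: 7.1
tool_pos: [0.5257, 0.1903, 0.0119]
ee_rot: [0.165, 3.137, -0.0]
force: [-0.0, 0.0, 0.5]
width: 0.0323
grip_force: 0.1
```

Emit:
drive_tool:
  targets:
    - [[0,0,0.1],0,0.25]
    - [[0,0,0.2],0,0.25]
    - [[0,0,0.2],0,0.25]

```text
t: 7.4
tool_pos: [0.5257, 0.1903, 0.01]
ee_rot: [0.164, 3.137, 0.0]
force: [-0.3, 0.8, 1.4]
width: 0.0321
grip_force: 0.6
```

Emit:
drive_tool:
  targets:
    - [[0,0,0.1],0,0.25]
    - [[0,0,0.2],0,0.25]
    - [[0,0,0.2],0,0.25]

```text
t: 7.7
tool_pos: [0.5257, 0.1903, 0.0079]
ee_rot: [0.165, 3.137, 0.0]
force: [0.8, -0.7, 2.3]
width: 0.032
grip_force: 0.7
```

Contact came at about TCP z 0.010, as predicted. Now I press on through the release point to the bottom.

Emit:
drive_tool:
  targets:
    - [[0,0,0.1],0,0.25]
    - [[0,0,0.2],0,0.25]
    - [[0,0,0.2],0,0.25]

```text
t: 8.0
tool_pos: [0.5249, 0.1903, 0.0058]
ee_rot: [-0.165, -3.136, 0.0]
force: [-2.6, -0.2, 3.3]
width: 0.0322
grip_force: 2.0
```

Emit:
drive_tool:
  targets:
    - [[0,0,0.2],0,0.25]
    - [[0,0,0.4],0,0.25]
    - [[0,0,0.4],0,0.25]

```text
t: 8.3
tool_pos: [0.5249, 0.1904, 0.0021]
ee_rot: [-0.164, -3.136, 0.0]
force: [-2.9, 0.7, 5.5]
width: 0.0322
grip_force: 3.5
```

Emit:
drive_tool:
  targets:
    - [[0,0,0.1],0,0.25]
    - [[0,0,0.2],0,0.25]
    - [[0,0,0.2],0,0.25]

```text
t: 8.6
tool_pos: [0.525, 0.1904, 0.0018]
ee_rot: [-0.164, -3.137, -0.0]
force: [-5.2, -0.6, 18.2]
width: 0.032
grip_force: 9.7
```

```bash
cat > w.py <<'E'
from h import *
for i in range(3):
  T=snap('top');s=state();print(s['force'].round(2),s['wrist_torque'].round(3),s['tool_pos'].round(4))
m=(T['img'].min(2)>215).astype(np.uint8);m[:150]=0;m[215:]=0;m[:,:240]=0;m[:,275:]=0
k,l,st,ce=cv2.connectedComponentsWithStats(m)
print([(st[i],ce[i].round(1)) for i in range(1,k) if st[i,4]>15])
E
python3 w.py; python3 -c "
import cv2,numpy as np
a=cv2.imread('pics/t1.png');m=(a.min(2)>215).astype(np.uint8);m[:150]=0;m[215:]=0;m[:,:240]=0;m[:,275:]=0
k,l,st,ce=cv2.connectedComponentsWithStats(m);print([(st[i],ce[i].round(1)) for i in range(1,k) if st[i,4]>15])"
```

```text
[-5.72 -0.99 18.04] [0.235 0.907 0.073] [0.525  0.1904 0.0018]
[-5.19 -1.54 18.15] [0.208 0.847 0.019] [0.525  0.1904 0.0018]
[-5.8  -1.76 17.05] [ 0.252  0.91  -0.   ] [0.525  0.1904 0.0018]
[(array([253, 164,   3,  11,  25], dtype=int32), array([253.7, 168.5])), (array([245, 183,  15,  11, 127], dtype=int32), array([252.3, 187.9]))]
[(array([246, 172,  14,  10, 127], dtype=int32), array([252.5, 176.5]))]
```

The pack is out and held. Its white label moved from row 176.5 to 187.9, the finger feels the push, and the key is at its stop. I'll let it settle briefly, check the rest, and hand in.

Emit:
drive_tool:
  targets:
    - [[0,0,-0.05],0,0.25]
    - [[0,0,-0.05],0,0.25]
    - [[0,0,-0.05],0,0.25]

```text
t: 9.05
tool_pos: [0.525, 0.1904, 0.0019]
ee_rot: [-0.164, -3.137, 0.0]
force: [-5.0, -1.3, 13.6]
width: 0.032
grip_force: 7.9
```

```bash
python3 w.py; python3 -c "
from h import *
S=snap('side');T=snap('top')
for n,d,f in(('s',S,'s1'),('t',T,'t1')):
  a=cv2.imread(f'pics/{f}.png')[:,:,::-1];m=(cv2.absdiff(np.ascontiguousarray(a),d['img']).max(2)>60).astype(np.uint8)
  k,l,st,ce=cv2.connectedComponentsWithStats(m);print(n,[st[i].tolist() for i in range(1,k) if st[i,4]>25])
u0,u1=(252.5,176.5),(252.3,187.9)
# label midpoint: travel s along chute, z drops s*sin20
z0=.094
for z0 in(.085,.092):
  p0=onz(T,u0,z0);s=min(np.arange(0,.08,.0005),key=lambda s:np.hypot(*(proj(T,p0+np.r_[-s*.94*.9945,s*.94*.1045,-s*.342])[0]-u1)));print('out',s)
"
```

```text
[-5.85 -1.05 15.07] [0.266 0.764 0.033] [0.525  0.1904 0.0019]
[-5.16 -0.75 14.16] [0.198 0.806 0.08 ] [0.525  0.1904 0.0019]
[-4.43 -0.92 14.63] [0.159 0.821 0.02 ] [0.525  0.1904 0.0019]
[(array([253, 164,   3,  11,  25], dtype=int32), array([253.7, 168.5])), (array([245, 183,  15,  11, 127], dtype=int32), array([252.3, 187.9]))]
s [[14, 0, 71, 36, 1014], [83, 0, 82, 69, 2587], [186, 0, 54, 32, 752], [210, 14, 27, 8, 151], [224, 26, 16, 8, 95], [128, 30, 24, 9, 156], [67, 32, 23, 12, 64], [202, 34, 10, 8, 52], [99, 39, 14, 8, 88], [239, 41, 9, 7, 42], [14, 45, 101, 153, 5515], [138, 46, 6, 7, 26], [208, 48, 19, 10, 140], [100, 53, 22, 12, 170], [230, 52, 62, 83, 1764], [103, 69, 29, 14, 277], [247, 91, 12, 7, 32], [260, 126, 35, 58, 836], [75, 155, 18, 6, 39], [289, 159, 24, 16, 173], [95, 194, 46, 53, 1391], [0, 201, 55, 60, 2073], [63, 218, 26, 17, 72], [56, 249, 62, 25, 302]]
t [[0, 164, 264, 236, 30763], [256, 195, 7, 14, 52], [106, 257, 21, 22, 222]]
out 0.028
out 0.0275
```

```bash
python3 -c "
from station import sign_off
print(sign_off())"
```

```text
the job is handed in; nothing more can be done
None
```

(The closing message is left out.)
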